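# Lock the wax pot's collar

## Task

The lid of the wax pot is on but its lock collar is still open, and a rubber mould left standing on the pot's round base blocks the collar's lever. First take that mould off and put it in the empty steel tray, then turn the collar clockwise (seen from above) by its lever until the lever points at the raised black locked mark on the base, not short of it and not past it. Leave the tin and the other mould, which lies on the bench, where they are.

Things in the scene. Friction and masses are not known exactly. Their poses are not given: they have to be found in the camera images.
- pot: Wax pot sunk in a round grey cast base, 330 mm in diameter and 30 mm high, fixed to the bench. Origin: centre of its underside, on the vertical collar axis; z up. The lever swings over the -x half of the base; a brass hose nipple 54 mm high stands at its +x edge.
- pot_axis (a point): Centre of the top of the fixed aluminium lid (140 mm in diameter), on the collar axis, 62 mm above the bench; a brass valve 32 mm in diameter reaches 76 mm. A black rib on the lid points towards the locked mark. Round the lid lies the collar: a steel ring 166 mm in outer diameter (178 mm over its lugs), 41 to 65 mm above the bench.
- collar (a joint): Angle (rad) of the lock collar about the pot's vertical axis, growing clockwise seen from above. 1.75 = lever at the locked mark; starts between 0 and 0.35. Travel -0.15 to 2.1, no stop or click at the mark; it stays where left; 2 to 3 N at the grip move it. In the pot's frame the lever points in the direction 4.017 - joint (counter-clockwise from +x).
- collar_grip (a point): Point on the axis of the lever's upright round black grip, 90 mm above the bench, 120 mm from the collar axis. The grip is 24 mm in diameter, from 57 to 111 mm above the bench, on the flat steel lever (22 mm wide, 44 to 57 mm above the bench, reaching 139 mm from the axis). x axis: outwards along the lever.
- lock_mark (a point): Locked mark: raised black bar 16 x 12 x 6 mm on top of the base near its edge, 151 mm from the collar axis, lying radially; the point is the centre of its top, 36 mm above the bench. The lever's tip stops just inside and above it.
- mould: Yellow rubber mould block, 48 mm (x) x 30 mm (y) x 66 mm (z) high, 0.12 kg, standing on end on the pot's base in the lever's way. Origin: centre of its underside (30 mm above the bench at the start).
- mould_mid (a point): Middle of that mould block, 33 mm above the centre of its underside.
- tray: Empty open steel tray, 170 mm (x) x 130 mm (y) x 28 mm high outside, walls and floor 6 mm thick; does not move. On the left or on the right of the pot. Origin: centre of its underside.
- scale: Bystander: grey bench scale with a round steel pan, 170 x 130 x 36 mm, does not move, on the other side of the pot from the tray. Origin: centre of its underside.
- tin: Bystander: loose aluminium tin with a white lid, 70 mm in diameter and 55 mm high. Origin: centre of its underside.
- spare: Bystander: another yellow mould block lying flat on the bench, 66 x 48 x 30 mm high. Origin: centre of its underside.
Things that resemble listed ones, but are neither listed nor needed, are in the scene too. Leave any blue or purple look-alike of the mould alone. Leave any blue look-alike of the tray alone.

How it is judged:
By the outcome, as a careful person would: the job done as asked, in the order asked, and still so for the second after the job is handed in, with the robot touching nothing.
It also fails if it takes over 58 s, if anything falls off the work surface, if the arm or the gripper's body presses on something with over 40 N, if the wrist force passes 120 N, or if a joint passes its speed limit or range.

## Robot

A 6-joint arm with a two-finger parallel gripper is mounted at the origin on the work surface. World frame = base frame: x ahead of the robot, y to its left, z up, the work surface at z = 0. Lengths are in m, angles in rad, forces in N, time in s.
With the tool pointing down it reaches from about 0.375 to 0.825 m from the base axis. Payload 5.5 kg.
Tool frame: the origin (TCP) lies between the finger pads; the fingertips stand manip.tips_ahead ahead of it and the grasp point (between the pads) lies 3 mm ahead of it (manip.tips_ahead is the distance from the TCP to the fingertips, in m); z points along the fingers, y is the line along which they close (so a half turn about z gives the same grasp; the last joint's range is limited). The gripper opens to 85 mm and grips with 20 to 120 N. Pads are 22 mm wide; open, the fingers measure 114 mm over their backs; the gripper's body (76 mm by 85 mm) begins 54 mm behind the grasp point. The pads swing forward as they close: fully open they stand 13 mm farther back than shut.
Start: joints at [1.192, 0.314, -0.047, 1.21, 0, 1.571], TCP at [0.222, 0.557, 0.253] pointing down, gripper open.
Joint ranges: [-2.67, 2.67], [-0.69, 1.73], [-1.03, 1.25], [-2.08, 2.16], [-1.42, 1.45], [-3.14, 3.14]. Speed limits (rad/s): [2.39, 2.39, 3.01, 3.14, 3.14, 3.14].

## Interface

Orientations are given as [roll, pitch, yaw] about the fixed x, y, z axes, in that order (R = Rz(yaw) Ry(pitch) Rx(roll)).
In Python, from rig import manip gives the robot as it stands.
- The arm moves only by the tool send_rows, never from a script. Its argument "deltas" is a list of rows, each a list of 7 numbers: the shift along the tool's x, y, z as a fraction of full scale, then the turn, a rotation vector about the tool's x, y, z as a fraction of full scale, then the opening, from -1 (shut) to 1 (fully open). A call has 1 to 8 rows; each row is the pose to reach, as a shift and turn from the pose commanded when the call began, along the tool's axes at that moment, turning the shorter way round; what a row does not reach only later rows make up. Full scale, the value 1, is 250 mm for a shift and 2 pi rad for a turn. A row lasts 1/8 s, in which the tool goes at most 62.5 mm and 10.7 degrees, less where a joint would pass 70% of its speed; a pose out of reach is approached as far as the arm can. A call with a number of a shift or a turn outside -1 to 1 is refused whole. A call with a gripper value outside its range is refused whole. The fingers move at their own pace and stop on an object; the grip force is fixed at half the most. Time passes only in rows, so rows that repeat a pose let the fingers close. It gives the time, the measured TCP pose, the force, the opening and the grip force at its end, in the units of the state.
- manip.read_state(): the state, without advancing time (a new reading comes with each control period).
- manip.snapshot(name): name is "side" or "top"; returns a dict with "image" (420x560x3 uint8, red, green, blue), "vfov" (degrees; the focal length in pixels is half the picture's height over the tangent of half this angle, whatever the lens; pixels are square), "cx", "cy" (the principal point, pixels), "k1" (the pictures are not rectified: a ray, as slopes to the right and down, at radius r is drawn at 1 + k1 r^2 times it, then the intrinsics apply), "eye" and "attitude" of the camera in the world. Camera axes: x right, y up, looking along -z (the intrinsics and any distortion apply to the point x, -y, -z); pixel columns grow to the right and rows downward; lengths in m; the calibration is good to about 2 mm. A picture is of the moment at which its call begins. There is no depth.
- manip.close_job(): hands the job in; it is judged then, once.
Trained networks look in a picture, given as the dict that the camera call returned (one of the last four; its "shot" number tells which), for a name from the list of things; names that differ only in an ending like _2 or _b are one class to them, and where a whole thing is asked for, a point or a joint stands for the part that bears it (a point fixed in the world has none). Each returns a list of dicts, best first, with "score" (0 to 1); they miss things now and then, are a little off and sometimes report something else, mostly with a low value. They report only what shows in the picture. A call takes as long as a camera call. They do not tell look-alikes from the thing itself.
- manip.find_in(picture, target): "point" ([x, y, z] in m, in world coordinates, good to about 4 mm: the middle of the surface that is visible of it).
The state is a dict: "time": time; "joints": joint angles; "joint_velocities": joint speeds; "joint_torque": joint torques, N m; "eef_pos": TCP position; "ee_rot": TCP orientation; "contact_force": force on the tool from outside, world axes, zero at the start; "torque": the same for the moment, N m; "opening": finger opening in m; "finger_force": force on a finger pad.
Only numpy, scipy, OpenCV 4.12 (cv2) and the standard library are available. Lean on these libraries where they do the work, as an engineer would, in place of code of your own. Each camera call takes 0.05 s, during which the arm holds its last target. There are 200 camera calls.

## Working session

There is one attempt and no reset: what is moved stays moved. The work goes in short steps, Python scripts to look and compute and a tool call to move; the robot and the scene stay as the last step left them, time stands still between calls to the robot, and variables do not carry over. Pictures are saved under pics/ and viewed, at most 10 in all, crops included, and the job is handed in when it is done.

Besides the shell and the picture viewer there is one more tool, called in YAML: its name, and indented under it one key for each argument. send_rows: Moves the arm, as the interface text tells. Its arguments: {"type":"object","properties":{"deltas":{"type":"array"}},"required":["deltas"]}

```bash
mkdir -p pics
cat > h.py <<'E'
import numpy as np, cv2
from rig import manip
from scipy.spatial.transform import Rotation as R
def rot(a):
    a=np.array(a,float)
    if a.shape==(3,3): return a
    if a.shape==(3,): return R.from_euler('xyz',a).as_matrix()
    return R.from_quat(a).as_matrix()
def cam(p):
    f=p["image"].shape[0]/2/np.tan(np.radians(p["vfov"])/2)
    return f,rot(p["attitude"]),np.array(p["eye"])
def proj(p,X):
    f,A,e=cam(p); c=(np.atleast_2d(X)-e)@A
    s=np.c_[c[:,0],-c[:,1]]/-c[:,2:3]; s=s*(1+p["k1"]*(s**2).sum(1,keepdims=True))
    return s*f+[p["cx"],p["cy"]]
def ray(p,uv):
    f,A,e=cam(p); d=(np.array(uv,float)-[p["cx"],p["cy"]])/f; s=d.copy()
    for _ in range(20): s=d/(1+p["k1"]*(s@s))
    return e,A@np.array([s[0],-s[1],-1])
def onz(p,uv,z):
    e,d=ray(p,uv); return e+d*(z-e[2])/d[2]
def tri(p,uv,q,uv2):
    a,d=ray(p,uv);b,g=ray(q,uv2)
    t=np.linalg.lstsq(np.c_[d,-g],b-a,rcond=None)[0]
    x,y=a+t[0]*d,b+t[1]*g; return (x+y)/2,np.linalg.norm(x-y)
E
python3 - <<'E'
from h import *
print(manip.tips_ahead,manip.read_state())
for n in("side","top"):
    p=manip.snapshot(n); cv2.imwrite(f"pics/{n}0.png",p["image"][:,:,::-1])
    print({k:v for k,v in p.items() if k!="image"})
    for t in("pot","pot_axis","collar_grip","lock_mark","mould","tray","scale","tin","spare"):
        for d in manip.find_in(p,t): print(n,t,round(d["score"],2),np.round(d["point"],3),proj(p,d["point"]).round())
E
```

```text
0.022 {'time': 0.0, 'joints': array([ 1.19200862e+00,  3.14262250e-01, -4.80549347e-02,  1.21018072e+00,
       -2.34976112e-05,  1.57082491e+00]), 'joint_velocities': array([ 0.00162775, -0.0005613 ,  0.00107075,  0.00154121,  0.00051699,
       -0.00209134]), 'joint_torque': array([-1.70661955e-03, -5.39591038e+01,  3.39746833e+01,  1.93533063e-02,
       -1.35061259e-04, -2.28687576e-06]), 'eef_pos': array([0.2216904 , 0.55698064, 0.25242339]), 'ee_rot': array([-3.13989108e+00,  2.35462174e-05,  2.76277641e+00]), 'contact_force': array([-0.11181527,  0.81134284, -0.95876023]), 'torque': array([-0.01808071,  0.00250116, -0.01076501]), 'finger_force': 0.0, 'opening': 0.08544632452389489}
{'vfov': 48.273277747500835, 'cx': 286.9567052246347, 'cy': 207.20217553448606, 'k1': -0.012937723993201691, 'eye': array([0.31688177, 0.82971067, 0.96388447]), 'attitude': array([ 0.74879013, -0.00929076, -2.98787501]), 'shot': 1}
side pot 0.71 [0.593 0.11  0.027] [[220. 240.]]
side pot_axis 0.97 [0.592 0.116 0.03 ] [[220. 241.]]
side collar_grip 0.6 [0.566 0.071 0.062] [[233. 221.]]
side lock_mark
[... 788 characters left out ...]
ot 0.95 [0.59  0.066 0.033] [[252. 148.]]
top pot_axis 0.89 [0.595 0.066 0.031] [[252. 147.]]
top pot_axis 0.65 [0.479 0.105 0.098] [[236. 182.]]
top collar_grip 0.42 [ 0.374 -0.149  0.03 ] [[330. 224.]]
top lock_mark 0.73 [0.59  0.066 0.031] [[252. 148.]]
top mould 0.74 [0.476 0.106 0.098] [[235. 183.]]
top mould 0.69 [0.292 0.301 0.065] [[163. 253.]]
top mould 0.51 [0.623 0.358 0.069] [[147. 134.]]
top tray 0.81 [ 0.222 -0.308  0.003] [[386. 279.]]
top tray 0.57 [ 0.455 -0.345  0.002] [[396. 197.]]
top scale 0.77 [0.445 0.346 0.024] [[153. 200.]]
top tin 0.82 [0.375 0.172 0.054] [[212. 223.]]
top tin 0.55 [0.595 0.067 0.033] [[252. 146.]]
top spare 0.82 [ 0.376 -0.148  0.029] [[329. 223.]]
```

View pics/side0.png

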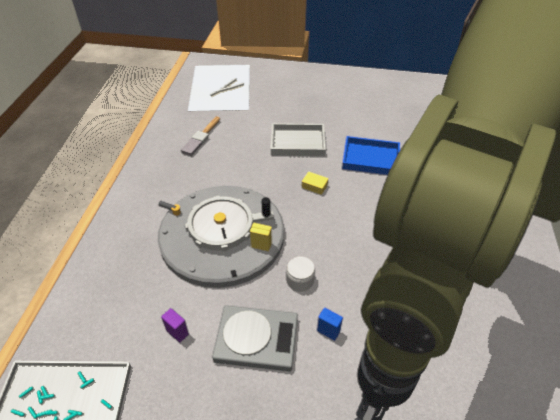

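View pics/top0.png

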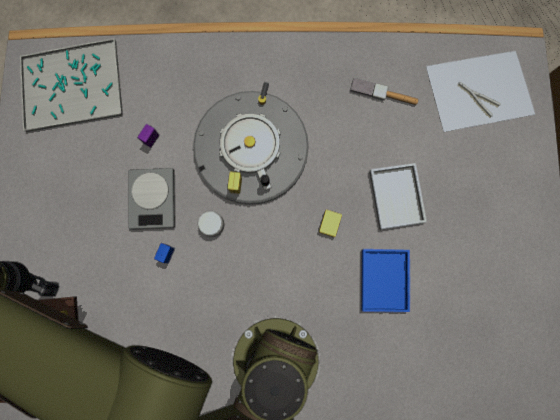

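Side view: the standing yellow mould is at (261,237) on the base, the grip at (266,205), the locked mark at (234,273), and the lid valve at (220,217). Top view: the same things are at (235,182), (265,180), (201,168) and (250,142).
- **Mould candidates (top view):** yellow standing (235,182), yellow flat on the bench (330,223), which is the spare, blue (164,253) and purple (148,135). The one standing on the base fits.
- **Tray candidates (top view):** white steel (397,197) and blue (386,280). The steel one fits; the tray of teal bits at (70,85) is not empty.

I'll confirm this in one enlarged crop.

Run:
```python
import cv2,numpy as np
a=cv2.imread("pics/side0.png")[180:285,150:290]; b=cv2.imread("pics/top0.png")[85:205,190:310]
a=cv2.resize(a,(400,300),interpolation=cv2.INTER_CUBIC); b=cv2.resize(b,(400,400),interpolation=cv2.INTER_CUBIC)
o=np.zeros((400,800,3),np.uint8); o[:300,:400]=a;o[:,400:]=b; cv2.imwrite("pics/crop0.png",o)
```

```text
(no output)
```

View pics/crop0.png

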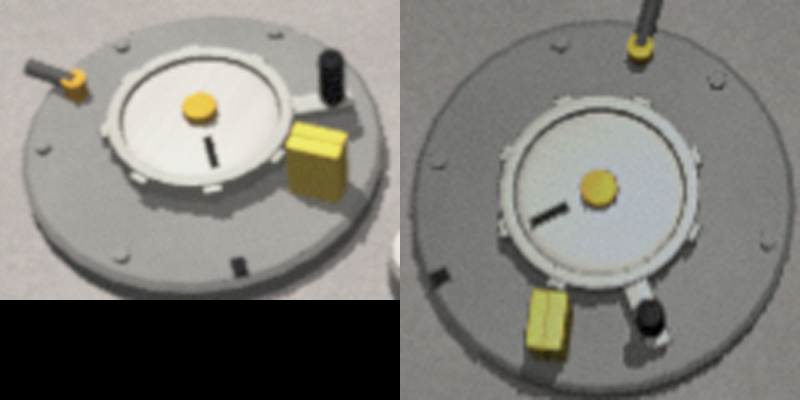

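The crop shows a yellow standing block beside the lever, just clockwise of it. Next to it are the black grip (left panel 331,57), the locked mark (240,267) and the rib pointing at the mark. This is the mould meant. Now I'll measure it.

```bash
cat > meas.py <<'E'
from h import *
from scipy.optimize import minimize
def boxc(P,dims):
    x,y,z,w=P; c,s=np.cos(w),np.sin(w); L=[]
    for a in(-.5,.5):
        for b in(-.5,.5):
            for h in(0,1): L.append([x+c*a*dims[0]-s*b*dims[1],y+s*a*dims[0]+c*b*dims[1],z+h*dims[2]])
    return np.array(L)
def sil(p,pts):
    m=np.zeros((420*4,560*4),np.uint8); h=cv2.convexHull(((proj(p,pts)+.5)*4).astype(np.float32))
    cv2.fillConvexPoly(m,np.round(h).astype(np.int32),1); return cv2.resize(m*255,(560,420),interpolation=cv2.INTER_AREA)/255.
def yellow(p,uv,lo=(20,110,60),hi=(36,255,255)):
    m=cv2.inRange(cv2.cvtColor(p["image"],cv2.COLOR_RGB2HSV),lo,hi)
    n,l=cv2.connectedComponents(m); w=l[uv[1]-4:uv[1]+5,uv[0]-4:uv[0]+5]; i=np.bincount(w[w>0]).argmax(); return (l==i)*1.
def fit(views,dims,P0,fixz=None):
    def cost(P):
        Q=list(P); 
        if fixz is not None: Q[2]=fixz
        return sum(np.abs(sil(p,boxc(Q,dims))-m).sum()/m.sum() for p,m in views)
    best=None
    for w in np.arange(0,np.pi,.35)+P0[3]:
        r=minimize(cost,[*P0[:3],w],method="Nelder-Mead",options=dict(initial_simplex=np.array([[*P0[:3],w]]*5)+np.r_[np.zeros((1,4)),np.diag([.012,.012,.008,.2])],maxfev=250))
        if best is None or r.fun<best.fun: best=r
    return best.x,best.fun
E
python3 - <<'E'
from meas import *
s=manip.snapshot("side");t=manip.snapshot("top")
S=lambda u,v:(150+u/2.857,180+v/2.857); T=lambda u,v:(190+(u-400)/3.3333-.35,85+v/3.3333-.35)
for n,a,b in(("valve",(200,105),(598,188)),("griptop",(331,55),(650,309)),("mark",(240,266),(440,278))):
    print(n,*tri(s,S(*a),t,T(*b)))
V=[(s,yellow(s,(261,237))),(t,yellow(t,(235,182)))]
print([m.sum() for _,m in V])
print("mould free",fit(V,(.048,.030,.066),[.48,.105,.03,.0]))
print("mould z.03",fit(V,(.048,.030,.066),[.48,.105,.03,.0],.03))
# tray rim corners in both views via white mask
for p,n,c in((s,"s",(297,140)),(t,"t",(397,197))):
    m=cv2.Canny(cv2.cvtColor(p["image"],cv2.COLOR_RGB2GRAY),40,110)
    k=np.zeros_like(m); k[c[1]-42:c[1]+42,c[0]-40:c[0]+40]=m[c[1]-42:c[1]+42,c[0]-40:c[0]+40]
    r=cv2.minAreaRect(np.argwhere(k)[:,::-1].astype(np.float32)); b=cv2.boxPoints(r); print(n,r,[onz(p,x,.028).round(3) for x in b])
E
```

```text
valve [0.5984627  0.07158546 0.07434092] 0.0008472413233467714
griptop [0.48824673 0.02755022 0.11212744] 0.0025934108839007408
mark [0.53300088 0.20708558 0.03314931] 3.7769181531940085e-05
[np.float64(486.0), np.float64(205.0)]
mould free (array([0.48590989, 0.11204426, 0.03386361, 0.03621194]), np.float64(0.5455442391751442))
mould z.03 (array([0.48701283, 0.11225492, 0.01669575, 3.15448534]), np.float64(0.555394292214527))
s ((299.0, 152.5), (58.0, 57.0), 0.0) [array([ 0.505, -0.125,  0.028]), array([ 0.553, -0.389,  0.028]), array([ 0.366, -0.42 ,  0.028]), array([ 0.341, -0.152,  0.028])]
t ((396.54052734375, 196.74322509765625), (64.44439697265625, 51.45687484741211), 80.53767395019531) [array([ 0.529, -0.255,  0.028]), array([ 0.554, -0.402,  0.028]), array([ 0.372, -0.424,  0.028]), array([ 0.35 , -0.28 ,  0.028])]
```

Run:
```python
from meas import *
s=manip.snapshot("side");t=manip.snapshot("top"); o=[]
P=[.4859,.112,.0339,.036]
for p,uv in((s,(261,237)),(t,(235,182))):
    m=yellow(p,uv); q=sil(p,boxc(P,(.048,.03,.066))); print(m.sum(),q.sum())
    I=np.hstack([p["image"],np.dstack([m*255,q*255,q*0]).astype(np.uint8)])
    x,y=uv; c=[k[y-25:y+25,x-25:x+25] for k in(p["image"],np.dstack([m*255,q*255,q*0]).astype(np.uint8))]
    o.append(cv2.resize(np.hstack(c),(600,300),interpolation=cv2.INTER_NEAREST))
cv2.imwrite("pics/ov.png",np.vstack(o)[:,:,::-1])
```

```text
487.0 561.3372549019607
209.0 283.60784313725486
```

View pics/ov.png

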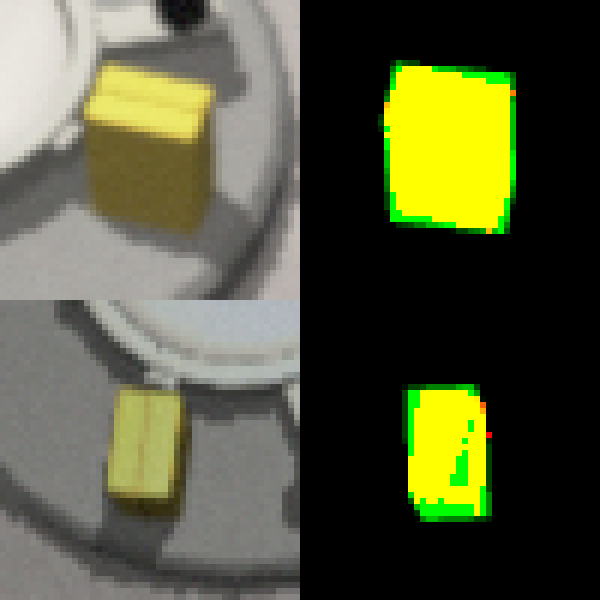

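The overlay shows the mask a little tight and the fitted yaw slightly off. I'll loosen the threshold and refit.

Run:
```python
from meas import *
s=manip.snapshot("side");t=manip.snapshot("top")
for lo in((16,70,40),(18,85,45)):
    V=[(p,yellow(p,uv,lo,(40,255,255))) for p,uv in((s,(261,237)),(t,(235,182)))]
    print([m.sum() for _,m in V])
    for z in(None,.03): print(z,fit(V,(.048,.030,.066),[.484,.110,.03,-.1],z))
# top face in top view
m=cv2.inRange(cv2.cvtColor(t["image"],cv2.COLOR_RGB2HSV),(20,60,150),(40,255,255)); m[:, :220]=0;m[:,250:]=0;m[:165]=0;m[205:]=0
r=cv2.minAreaRect(np.argwhere(m)[:,::-1].astype(np.float32)); print(r,[onz(t,x,.096).round(4) for x in cv2.boxPoints(r)],onz(t,r[0],.096))
```

```text
[np.float64(529.0), np.float64(268.0)]
None (array([0.48627202, 0.11132745, 0.03354287, 3.06954539]), np.float64(0.18315519588756982))
0.03 (array([ 0.48632545,  0.11105148,  0.06402686, -0.09649608]), np.float64(0.2135612109584403))
[np.float64(514.0), np.float64(258.0)]
None (array([ 0.48665557,  0.11170579,  0.03277447, -0.00489092]), np.float64(0.22874267433876094))
0.03 (array([ 0.48686655,  0.1112922 ,  0.04522118, -0.02750813]), np.float64(0.2494134443811609))
((233.45387268066406, 180.36924743652344), (10.418916702270508, 16.248550415039062), 7.125016689300537) [array([0.465 , 0.1274, 0.096 ]), array([0.5087, 0.1226, 0.096 ]), array([0.5051, 0.0949, 0.096 ]), array([0.4614, 0.0998, 0.096 ])] [0.48498878 0.11115623 0.096     ]
```

```bash
cat > go.py <<'E'
import sys
from h import *
# usage: go.py x y z yaw ; chained targets relative to current pose
st=manip.read_state(); A=rot(st["ee_rot"]); e=st["eef_pos"]
print("pos",e.round(4),"rpy",np.round(st["ee_rot"],3),"F",st["contact_force"].round(1),"open",round(st["opening"],4),"ff",st["finger_force"],"t",st["time"],"q",st["joints"].round(2))
v=list(map(float,sys.argv[1:]))
for i in range(0,len(v),4):
    x,y,z,w=v[i:i+4]; B=R.from_euler('xyz',[np.pi,0,w]).as_matrix()
    print(np.r_[A.T@([x,y,z]-e)/.25, R.from_matrix(A.T@B).as_rotvec()/(2*np.pi)].round(4))
E
python3 go.py .37 .34 .25 1.5 .45 .15 .2 .5
```

```text
pos [0.2219 0.5574 0.2533] rpy [-3.142  0.     2.763] F [ 0.4 -0.4  0.5] open 0.0852 ff 0.0 t 1.3 q [ 1.19  0.31 -0.05  1.21 -0.    1.57]
[-0.8721 -0.589   0.0131 -0.      0.      0.201 ]
[-1.4505 -1.1768  0.2132 -0.      0.      0.3601]
```

send_rows:
  deltas:
    - [-0.872,-0.589,0.013,0,0,0.201,0.4]
    - [-0.872,-0.589,0.013,0,0,0.201,0.4]
    - [-0.872,-0.589,0.013,0,0,0.201,0.4]
    - [-0.872,-0.589,0.013,0,0,0.201,0.4]
    - [-0.872,-0.589,0.013,0,0,0.201,0.4]
    - [-0.872,-0.589,0.013,0,0,0.201,0.4]
    - [-0.872,-0.589,0.013,0,0,0.201,0.4]
    - [-0.872,-0.589,0.013,0,0,0.201,0.4]

```text
time: 2.3
eef_pos: [0.3701, 0.3399, 0.2501]
ee_rot: [3.141, -0.0, 1.501]
contact_force: [-0.1, 0.3, -0.3]
opening: 0.0595
finger_force: 0.0
```

```bash
python3 go.py .486 .111 .18 -.08
```

```text
pos [0.3701 0.3399 0.2501] rpy [ 3.141 -0.     1.501] F [-0.1  0.3 -0.3] open 0.0595 ff 0.0 t 2.3 q [ 0.74  0.13 -0.28  1.15 -0.    2.38]
[-0.8812  0.5263  0.2805  0.     -0.      0.2516]
```

```bash
python3 go.py .486 .111 .18 3.06
```

```text
pos [0.3701 0.3399 0.2501] rpy [ 3.141 -0.     1.501] F [-0.1  0.3 -0.3] open 0.0595 ff 0.0 t 2.3 q [ 0.74  0.13 -0.28  1.15 -0.    2.38]
[-0.8812  0.5263  0.2805  0.      0.     -0.2481]
```

send_rows:
  deltas:
    - [-0.881,0.526,0.28,0,0,-0.248,0.4]
    - [-0.881,0.526,0.28,0,0,-0.248,0.4]
    - [-0.881,0.526,0.28,0,0,-0.248,0.4]
    - [-0.881,0.526,0.28,0,0,-0.248,0.4]
    - [-0.881,0.526,0.28,0,0,-0.248,0.4]
    - [-0.881,0.526,0.28,0,0,-0.248,0.4]
    - [-0.881,0.526,0.28,0,0,-0.248,0.4]
    - [-0.881,0.526,0.28,0,0,-0.248,0.4]

```text
time: 3.3
eef_pos: [0.4856, 0.1109, 0.18]
ee_rot: [-3.142, -0.0, 2.924]
contact_force: [-0.0, -1.1, -0.6]
opening: 0.0595
finger_force: 0.0
```

```bash
python3 go.py .486 .111 .105 3.06 .486 .111 .077 3.06
```

```text
pos [0.4856 0.1109 0.18  ] rpy [-3.142 -0.     2.924] F [-0.  -1.1 -0.6] open 0.0595 ff 0.0 t 3.3 q [ 0.22  0.17 -0.41  1.    0.    0.44]
[-0.0015  0.0009  0.2999 -0.     -0.     -0.0216]
[-0.0016  0.0009  0.4119 -0.     -0.     -0.0216]
```

send_rows:
  deltas:
    - [0,0,0,0,0,-0.0216,0.4]
    - [0,0,0.15,0,0,-0.0216,0.4]
    - [0,0,0.3,0,0,-0.0216,0.4]
    - [0,0,0.3,0,0,-0.0216,0.4]

```text
time: 3.8
eef_pos: [0.483, 0.1106, 0.1028]
ee_rot: [-3.14, -0.005, 3.054]
contact_force: [-0.1, -0.3, 0.5]
opening: 0.0599
finger_force: 0.0
```

```bash
python3 go.py .486 .111 .077 3.06
python3 - <<'E'
from h import *
s=manip.snapshot("side");t=manip.snapshot("top")
a=cv2.resize(s["image"][150:290,170:310],(400,400),interpolation=cv2.INTER_CUBIC);b=cv2.resize(t["image"][110:210,190:290],(400,400),interpolation=cv2.INTER_CUBIC)
cv2.imwrite("pics/pre.png",np.hstack([a,b])[:,:,::-1])
E
```

```text
pos [0.483  0.1106 0.1028] rpy [-3.14  -0.005  3.054] F [-0.1 -0.3  0.5] open 0.0599 ff 0.0 t 3.8 q [ 0.23  0.24 -0.51  0.83 -0.    0.31]
[-0.0124  0.0029  0.1031 -0.0003 -0.0009 -0.001 ]
```

View pics/pre.png

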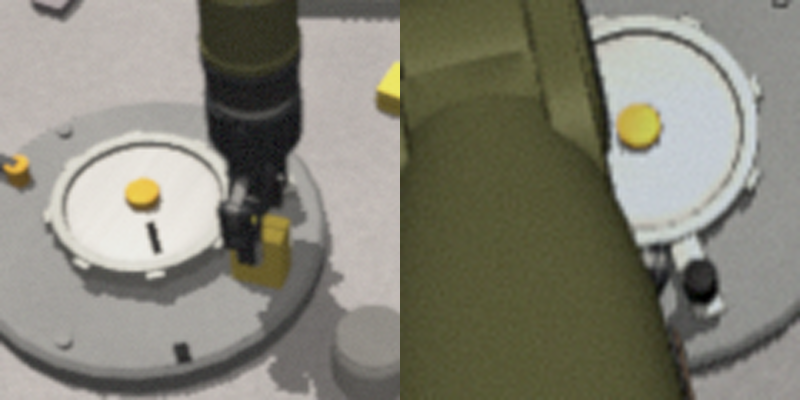

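The left panel shows the near finger at (240,230) beside the mould at (262,250), so the fingers straddle it. Their offset is within parallax. Next: descend and close.

send_rows:
  deltas:
    - [0,0,0.06,0,0,0,0.4]
    - [0,0,0.105,0,0,0,0.4]
    - [0,0,0.105,0,0,0,0.4]
    - [0,0,0.105,0,0,0,-1]
    - [0,0,0.105,0,0,0,-1]
    - [0,0,0.105,0,0,0,-1]
    - [0,0,0.105,0,0,0,-1]

```text
time: 4.78
eef_pos: [0.486, 0.1111, 0.0792]
ee_rot: [3.141, 0.001, 3.051]
contact_force: [1.2, -1.1, 3.8]
opening: 0.0293
finger_force: 59.4
```

```bash
python3 go.py .486 .111 .2 3.06
```

```text
pos [0.486  0.1111 0.0792] rpy [3.141e+00 1.000e-03 3.051e+00] F [ 1.2 -1.1  3.8] open 0.0293 ff 59.4441944360733 t 4.775 q [ 0.22  0.27 -0.54  0.76 -0.    0.32]
[-6.00e-04 -2.00e-04 -4.83e-01  0.00e+00  1.00e-04 -1.40e-03]
```

send_rows:
  deltas:
    - [0,0,-0.1,0,0,0,-1]
    - [0,0,-0.25,0,0,0,-1]
    - [0,0,-0.4,0,0,0,-1]
    - [0,0,-0.48,0,0,0,-1]
    - [0.02,0.2,-0.48,0,0,0,-1]
    - [0.04,0.4,-0.48,0,0,0,-1]
    - [0.06,0.6,-0.48,0,0,0,-1]
    - [0.08,0.8,-0.48,0,0,0,-1]

```text
time: 5.78
eef_pos: [0.4832, 0.3134, 0.1984]
ee_rot: [-3.141, -0.0, 3.051]
contact_force: [0.8, -0.4, -1.8]
opening: 0.0295
finger_force: 59.8
```

```bash
python3 go.py .453 -.342 .2 3.06 .453 -.342 .085 3.06
python3 - <<'E'
from meas import *
s=manip.snapshot("side");t=manip.snapshot("top")
for p,c in((s,(297,140)),(t,(397,197))):
    hsv=cv2.cvtColor(p["image"],cv2.COLOR_RGB2HSV); print(hsv[c[1],c[0]])
m=cv2.inRange(cv2.cvtColor(t["image"],cv2.COLOR_RGB2GRAY),175,255)
n,l,st,ce=cv2.connectedComponentsWithStats(m); i=l[197,397]; print(st[i],onz(t,ce[i],.02))
E
```

```text
pos [0.4832 0.3134 0.1984] rpy [-3.141 -0.     3.051] F [ 0.8 -0.4 -1.8] open 0.0295 ff 59.829753041267395 t 5.775 q [ 0.58  0.3  -0.2   1.08 -0.    0.67]
[-1.1670e-01 -2.6218e+00 -5.1000e-03 -1.0000e-04 -1.0000e-04 -1.4000e-03]
[-1.1700e-01 -2.6215e+00  4.5490e-01 -1.0000e-04 -1.0000e-04 -1.4000e-03]
[ 27  11 226]
[101  13 210]
[ 372  163   54   65 2283] [ 0.45142378 -0.34239915  0.02      ]
```

I had the tool y sign wrong; nothing was touched, so I'm heading back the other way.

send_rows:
  deltas:
    - [0,-0.2,0,0,0,0,-1]
    - [0,-0.4,0,0,0,0,-1]
    - [0,-0.6,0,0,0,0,-1]
    - [0,-0.8,0,0,0,0,-1]
    - [0,-1,0,0,0,0,-1]
    - [0,-1,0,0,0,0,-1]

```text
time: 6.62
eef_pos: [0.4599, 0.0598, 0.1985]
ee_rot: [-3.14, -0.001, 3.046]
contact_force: [-0.4, 0.6, -2.3]
opening: 0.0296
finger_force: 60.4
```

send_rows:
  deltas:
    - [0,-0.2,0,0,0,0,-1]
    - [0,-0.4,0,0,0,0,-1]
    - [0,-0.6,0,0,0,0,-1]
    - [0,-0.8,0,0,0,0,-1]
    - [0,-1,0,0,0,0,-1]
    - [0,-1,0,0,0,0,-1]

```text
time: 7.38
eef_pos: [0.4382, -0.1883, 0.1986]
ee_rot: [-3.141, -0.0, 3.047]
contact_force: [0.3, 0.3, -1.9]
opening: 0.0295
finger_force: 60.8
```

```bash
python3 go.py .452 -.342 .2 3.06 .452 -.342 .057 3.06
```

```text
pos [ 0.4382 -0.1883  0.1986] rpy [-3.141 -0.     3.047] F [ 0.3  0.3 -1.9] open 0.0295 ff 60.77686429023743 t 7.375 q [-0.41  0.11 -0.42  1.03 -0.   -0.31]
[-1.131e-01 -6.070e-01 -5.400e-03 -1.000e-04 -0.000e+00 -2.100e-03]
[-1.132e-01 -6.068e-01  5.666e-01 -1.000e-04 -0.000e+00 -2.100e-03]
```

send_rows:
  deltas:
    - [-0.04,-0.2,0,0,0,0,-1]
    - [-0.08,-0.4,0,0,0,0,-1]
    - [-0.113,-0.607,0,0,0,0,-1]
    - [-0.113,-0.607,0.15,0,0,0,-1]
    - [-0.113,-0.607,0.3,0,0,0,-1]
    - [-0.113,-0.607,0.42,0,0,0,-1]
    - [-0.113,-0.607,0.5,0,0,0,-1]
    - [-0.113,-0.607,0.5,0,0,0,-1]

```text
time: 8.38
eef_pos: [0.4521, -0.3373, 0.072]
ee_rot: [3.139, -0.003, 3.053]
contact_force: [0.2, -0.5, -2.0]
opening: 0.0292
finger_force: 61.0
```

```bash
python3 go.py .452 -.342 .056 3.06
python3 - <<'E'
from h import *
s=manip.snapshot("side");t=manip.snapshot("top")
a=cv2.resize(s["image"][95:195,240:340],(400,400),interpolation=cv2.INTER_CUBIC);b=cv2.resize(t["image"][150:250,340:440],(400,400),interpolation=cv2.INTER_CUBIC)
cv2.imwrite("pics/tray.png",np.hstack([a,b])[:,:,::-1])
E
```

```text
pos [ 0.4521 -0.3373  0.072 ] rpy [ 3.139e+00 -3.000e-03  3.053e+00] F [ 0.2 -0.5 -2. ] open 0.0292 ff 60.99405884742737 t 8.375 q [-0.64  0.39 -0.38  0.8   0.   -0.55]
[-0.0015 -0.019   0.0638  0.0004 -0.0006 -0.0012]
```

View pics/tray.png

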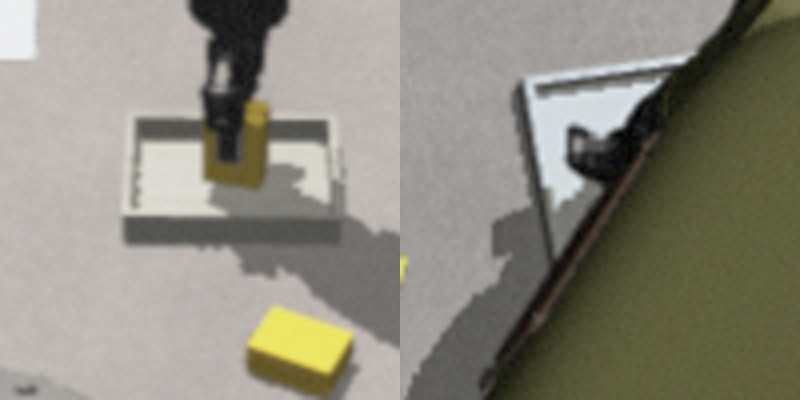

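The mould (235,145, left panel) hangs inside the steel tray's walls. Next: lower and release.

send_rows:
  deltas:
    - [0,0,0.03,0,0,0,-1]
    - [0,0,0.06,0,0,0,-1]
    - [0,0,0.06,0,0,0,-1]
    - [0,0,0.06,0,0,0,-1]

```text
time: 8.98
eef_pos: [0.4529, -0.3397, 0.0589]
ee_rot: [3.142, -0.0, 3.051]
contact_force: [-0.0, -0.1, -1.7]
opening: 0.029
finger_force: 61.0
```

send_rows:
  deltas:
    - [0,0,0.012,0,0,0,-1]
    - [0,0,0.012,0,0,0,-1]
    - [0,0,0.012,0,0,0,0.1]
    - [0,0,0.012,0,0,0,0.4]
    - [0,0,0.012,0,0,0,0.4]
    - [0,0,-0.1,0,0,0,0.4]
    - [0,0,-0.3,0,0,0,0.4]
    - [0,0,-0.5,0,0,0,0.4]

```text
time: 9.98
eef_pos: [0.4527, -0.3394, 0.185]
ee_rot: [3.141, -0.001, 3.051]
contact_force: [-0.0, 0.8, -0.2]
opening: 0.0598
finger_force: 0.0
```

```bash
python3 go.py .488 .0276 .2 2.3
```

```text
pos [ 0.4527 -0.3394  0.185 ] rpy [ 3.141e+00 -1.000e-03  3.051e+00] F [-0.   0.8 -0.2] open 0.0598 ff 0.0 t 9.975 q [-0.64  0.29 -0.24  1.04 -0.   -0.55]
[-8.1000e-03  1.4748e+00 -5.9500e-02  0.0000e+00 -1.0000e-04  1.1950e-01]
```

send_rows:
  deltas:
    - [0,0.2,-0.06,0,0,-0.025,0.4]
    - [0,0.4,-0.06,0,0,-0.05,0.4]
    - [0,0.6,-0.06,0,0,-0.075,0.4]
    - [0,0.8,-0.06,0,0,-0.075,0.4]
    - [0,0.8,-0.06,0,0,-0.075,0.4]

```text
time: 10.6
eef_pos: [0.471, -0.1378, 0.199]
ee_rot: [3.141, 0.0, -2.756]
contact_force: [-0.5, -0.6, 1.0]
opening: 0.0601
finger_force: 0.0
```

```bash
python3 go.py .488 .0276 .15 3.522
python3 - <<'E'
from meas import *
s=manip.snapshot("side");t=manip.snapshot("top")
a=cv2.resize(s["image"][95:295,140:340],(600,600),interpolation=cv2.INTER_CUBIC);b=cv2.resize(t["image"][160:240,357:437],(200,200));c=cv2.resize(t["image"][85:205,190:310],(200,200))
cv2.imwrite("pics/mid.png",np.hstack([a,np.vstack([b,c,c*0])])[:,:,::-1])
for p,n in((s,'s'),(t,'t')):
  for k in("mould","collar_grip","lock_mark"):
    for d in manip.find_in(p,k): print(n,k,round(d["score"],2),np.round(d["point"],3),proj(p,d["point"]).round(1))
# dark blobs
for p,n,(x,y) in((s,'s',(266,205)),(t,'t',(265,180)),(s,'s',(234,273)),(t,'t',(201,168))):
    g=cv2.inRange(p["image"].max(2),0,75); N,l,st,ce=cv2.connectedComponentsWithStats(g)
    w=l[y-5:y+6,x-5:x+6]; w=w[w>0]
    if len(w): i=np.bincount(w).argmax(); print(n,(x,y),st[i],ce[i].round(2))
E
```

```text
pos [ 0.471  -0.1378  0.199 ] rpy [ 3.141  0.    -2.756] F [-0.5 -0.6  1. ] open 0.0601 ff 0.0 t 10.6 q [-0.28  0.14 -0.39  1.04  0.   -0.67]
[-3.115e-01  5.874e-01  1.965e-01  1.000e-04  1.000e-04  8.000e-04]
s mould 0.96 [0.294 0.313 0.058] [[330.2 321.4]]
s mould 0.85 [ 0.445 -0.328  0.048] [[300.5 133.9]]
s mould 0.69 [0.445 0.368 0.028] [[257.1 341.1]]
s mould 0.57 [0.619 0.369 0.066] [[176.2 321. ]]
s mould 0.33 [0.589 0.108 0.029] [[221.5 239.6]]
s collar_grip 0.96 [0.567 0.07  0.063] [[232.3 220.6]]
s lock_mark 0.57 [0.587 0.108 0.028] [[222.3 240. ]]
t mould 0.79 [0.296 0.295 0.065] [[165.8 252.2]]
t mould 0.52 [ 0.449 -0.335  0.076] [[399.1 194.4]]
t mould 0.52 [0.621 0.358 0.068] [[146.7 135. ]]
t collar_grip 0.98 [0.569 0.05  0.063] [[257.1 152.8]]
t collar_grip 0.74 [ 0.445 -0.334  0.072] [[398.4 196.3]]
t lock_mark 0.75 [0.585 0.068 0.03 ] [[251.4 149.9]]
s (266, 205) [262 198   8  20 144] [265.57 207.06]
t (265, 180) [260 175  10  13  87] [264.23 180.41]
s (234, 273) [231 270   6   7  27] [233.52 273.37]
t (201, 168) [198 166   7   6  26] [201.   168.19]
```

View pics/mid.png

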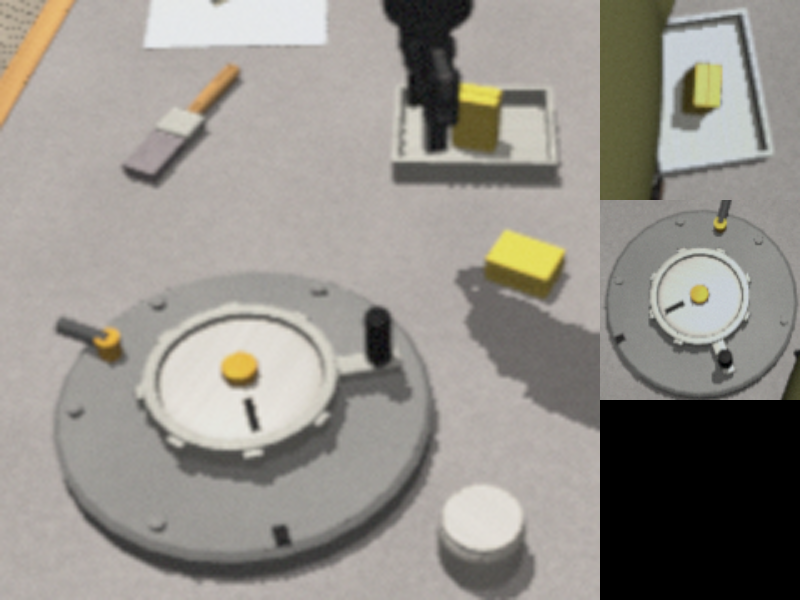

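The mould stands in the steel tray (478,115), and the lever's way is clear. Now I'll fit the collar axis, lever angle and mark angle from both views.

```bash
cat > ang.py <<'E'
from meas import *
from scipy.optimize import least_squares
def cyl(c,r,z0,z1):
    a=np.linspace(0,2*np.pi,40); q=np.c_[c[0]+r*np.cos(a),c[1]+r*np.sin(a)]
    return np.r_[np.c_[q,a*0+z0],np.c_[q,a*0+z1]]
def cen(p,pts):
    h=cv2.convexHull(proj(p,pts).astype(np.float32)); m=cv2.moments(h); return np.array([m["m10"],m["m01"]])/m["m00"]
def blob(m,uv):
    x,y=np.round(uv).astype(int); N,l,st,ce=cv2.connectedComponentsWithStats(m); w=l[y-5:y+6,x-5:x+6]; w=w[w>0]
    if not len(w): return None
    i=np.bincount(w).argmax(); return ce[i] if st[i][4]<350 else None
def solve(guess,grip=True):
    obs=[]
    for n in("side","top"):
        p=manip.snapshot(n); I=p["image"]; dark=cv2.inRange(I.max(2),0,75)
        yel=cv2.inRange(cv2.cvtColor(I,cv2.COLOR_RGB2HSV),(14,130,90),(30,255,255))
        for k,m in(("v",yel),("g",dark),("m",dark)):
            if k=="g" and not grip: continue
            b=blob(m,cen(p,model(k,guess)))
            if b is not None: obs.append((p,k,b,n))
    f=lambda P:np.concatenate([cen(p,model(k,P))-b for p,k,b,_ in obs])
    r=least_squares(f,guess,x_scale=[.01,.01,.1,.1],diff_step=1e-4)
    print([(n,k,x.round(1).tolist()) for (_,k,_,n),x in zip(obs,r.fun.reshape(-1,2))]); 
    print("axis",r.x[:2].round(4),"lever",r.x[2].round(3),"mark",r.x[3].round(3),"joint est",(1.75-(r.x[2]-r.x[3])).round(3)); return r.x
def model(k,P):
    a=np.array(P[:2])
    if k=="v": return cyl(a,.016,.064,.076)
    if k=="g": return cyl(a+.12*np.array([np.cos(P[2]),np.sin(P[2])]),.012,.057,.111)
    return boxc([*(a+.151*np.array([np.cos(P[3]),np.sin(P[3])])),.03,P[3]],(.016,.012,.006))
E
python3 -c "
from ang import *
solve([.5985,.0716,3.522,2.021])
print(onz.__name__)"
```

```text
[('side', 'v', [0.2, 0.4]), ('side', 'g', [0.3, 0.0]), ('side', 'm', [0.1, -0.1]), ('top', 'v', [-0.3, -0.1]), ('top', 'g', [-0.0, -0.2]), ('top', 'm', [0.4, -0.4])]
axis [0.5995 0.072 ] lever 3.504 mark 2.02 joint est 0.267
onz
```

```bash
python3 go.py .4873 .0294 .16 3.504 .4873 .0294 .091 3.504
```

```text
pos [ 0.4709 -0.1411  0.1987] rpy [ 3.142 -0.    -2.762] F [ 0.3  0.2 -0.3] open 0.06 ff 0.0 t 11.1 q [-0.29  0.14 -0.39  1.04 -0.   -0.67]
[-0.3137  0.6093  0.1548  0.     -0.      0.0027]
[-0.3137  0.6092  0.4308  0.     -0.      0.0027]
```

send_rows:
  deltas:
    - [-0.1,0.2,0,0,0,0.003,0.4]
    - [-0.2,0.4,0,0,0,0.003,0.4]
    - [-0.314,0.609,0.05,0,0,0.003,0.4]
    - [-0.314,0.609,0.15,0,0,0.003,0.4]
    - [-0.314,0.609,0.15,0,0,0.003,0.4]

```text
time: 11.72
eef_pos: [0.4858, 0.0304, 0.1598]
ee_rot: [3.141, -0.004, -2.779]
contact_force: [-0.7, -0.0, -0.3]
opening: 0.0596
finger_force: 0.0
```

```bash
python3 go.py .4873 .0294 .091 3.504
```

```text
pos [0.4858 0.0304 0.1598] rpy [ 3.141 -0.004 -2.779] F [-0.7 -0.  -0.3] open 0.0596 ff 0.0 t 11.725 q [ 0.06  0.17 -0.46  0.95 -0.   -0.3 ]
[-5.200e-03 -6.300e-03  2.751e-01  2.000e-04 -6.000e-04  1.000e-04]
```

send_rows:
  deltas:
    - [0,0,0.1,0,0,0,0.4]
    - [0,0,0.2,0,0,0,0.4]
    - [0,0,0.276,0,0,0,0.4]
    - [0,0,0.276,0,0,0,0.4]
    - [0,0,0.276,0,0,0,-1]
    - [0,0,0.276,0,0,0,-1]
    - [0,0,0.276,0,0,0,-1]
    - [0,0,0.276,0,0,0,-1]

```text
time: 12.72
eef_pos: [0.4883, 0.0297, 0.0937]
ee_rot: [-3.14, 0.002, -2.78]
contact_force: [-0.6, -1.3, 5.5]
opening: 0.0225
finger_force: 58.3
```

```bash
cat > arc.py <<'E'
import sys
from h import *
# arc from lever angle a0 to a1 in 8 rows, relative to commanded pose = nominal at a0
a0,a1,z,n=map(float,sys.argv[1:5]); ax=np.array([.5995,.072]); P=lambda a:np.r_[ax+.12*np.array([np.cos(a),np.sin(a)]),z]
A=R.from_euler('xyz',[np.pi,0,a0]).as_matrix()
for i in range(1,int(n)+1):
    a=a0+(a1-a0)*i/n; print((A.T@(P(a)-P(a0))/.25).round(3).tolist(),round((a0-a)/(2*np.pi),4))
E
python3 go.py .4873 .0294 .091 3.504; python3 arc.py 3.504 3.004 .091 8
```

```text
pos [0.4883 0.0297 0.0937] rpy [-3.14e+00  2.00e-03 -2.78e+00] F [-0.6 -1.3  5.5] open 0.0225 ff 58.32707226276398 t 12.725 q [ 0.06  0.23 -0.54  0.79 -0.   -0.3 ]
[ 0.0043  0.0004  0.0108 -0.0002  0.0003 -0.0001]
[-0.001, 0.03, 0.0] 0.0099
[-0.004, 0.06, 0.0] 0.0199
[-0.008, 0.089, 0.0] 0.0298
[-0.015, 0.119, 0.0] 0.0398
[-0.023, 0.148, 0.0] 0.0497
[-0.033, 0.176, 0.0] 0.0597
[-0.045, 0.203, 0.0] 0.0696
[-0.059, 0.23, 0.0] 0.0796
```

send_rows:
  deltas:
    - [-0.001,0.03,0,0,0,0.0099,-1]
    - [-0.004,0.06,0,0,0,0.0199,-1]
    - [-0.008,0.089,0,0,0,0.0298,-1]
    - [-0.015,0.119,0,0,0,0.0398,-1]
    - [-0.023,0.148,0,0,0,0.0497,-1]
    - [-0.033,0.176,0,0,0,0.0597,-1]
    - [-0.045,0.203,0,0,0,0.0696,-1]
    - [-0.059,0.23,0,0,0,0.0796,-1]

```text
time: 13.72
eef_pos: [0.4826, 0.0884, 0.0937]
ee_rot: [-3.14, 0.004, 3.0]
contact_force: [2.7, -4.7, 2.5]
opening: 0.0227
finger_force: 58.5
```

send_rows:
  deltas:
    - [-0.001,0.03,0,0,0,0.0099,-1]
    - [-0.004,0.06,0,0,0,0.0199,-1]
    - [-0.008,0.089,0,0,0,0.0298,-1]
    - [-0.015,0.119,0,0,0,0.0398,-1]
    - [-0.023,0.148,0,0,0,0.0497,-1]
    - [-0.033,0.176,0,0,0,0.0597,-1]
    - [-0.045,0.203,0,0,0,0.0696,-1]
    - [-0.045,0.203,0,0,0,0.0696,-1]

```text
time: 14.72
eef_pos: [0.5017, 0.1367, 0.0937]
ee_rot: [3.141, 0.006, 2.564]
contact_force: [6.0, -7.3, 0.6]
opening: 0.0227
finger_force: 58.9
```

```bash
python3 go.py; python3 -c "
from h import *
e=manip.read_state()['eef_pos'][:2]-[.5995,.072]; print(np.hypot(*e),np.arctan2(e[1],e[0]))"; python3 arc.py 2.5665 2.05 .091 8
```

```text
pos [0.5017 0.1367 0.0937] rpy [3.141 0.006 2.564] F [ 6.  -7.3  0.6] open 0.0227 ff 58.93554747104645 t 14.725 q [ 0.27  0.28 -0.48  0.81 -0.    0.85]
0.11722397041526803 2.557280959093687
[-0.001, 0.031, 0.0] 0.0103
[-0.004, 0.062, 0.0] 0.0206
[-0.009, 0.092, 0.0] 0.0308
[-0.016, 0.123, 0.0] 0.0411
[-0.025, 0.152, 0.0] 0.0514
[-0.036, 0.181, 0.0] 0.0617
[-0.048, 0.21, 0.0] 0.0719
[-0.063, 0.237, 0.0] 0.0822
```

send_rows:
  deltas:
    - [-0.001,0.031,0,0,0,0.0103,-1]
    - [-0.004,0.062,0,0,0,0.0206,-1]
    - [-0.011,0.092,0,0,0,0.0308,-1]
    - [-0.018,0.123,0,0,0,0.0411,-1]
    - [-0.029,0.152,0,0,0,0.0514,-1]
    - [-0.04,0.181,0,0,0,0.0617,-1]
    - [-0.053,0.207,0,0,0,0.0719,-1]
    - [-0.053,0.207,0,0,0,0.0719,-1]

```text
time: 15.72
eef_pos: [0.5403, 0.1722, 0.0937]
ee_rot: [3.14, 0.005, 2.112]
contact_force: [3.2, -8.1, 3.8]
opening: 0.0229
finger_force: 59.3
```

```bash
python3 go.py; python3 -c "
from h import *
e=manip.read_state()['eef_pos'][:2]-[.5995,.072]; print(np.hypot(*e),np.arctan2(e[1],e[0]))
s=manip.snapshot('side');t=manip.snapshot('top')
a=cv2.resize(s['image'][180:290,150:290],(560,440),interpolation=cv2.INTER_CUBIC);b=cv2.resize(t['image'][85:205,190:310],(240,240))
o=np.zeros((440,800,3),np.uint8);o[:,:560]=a;o[:240,560:]=b;cv2.imwrite('pics/arc.png',o[:,:,::-1])"
```

```text
pos [0.5403 0.1722 0.0937] rpy [3.14  0.005 2.112] F [ 3.2 -8.1  3.8] open 0.0229 ff 59.33935582637787 t 15.725 q [ 0.31  0.36 -0.36  0.84 -0.01  1.34]
0.1163846501133807 2.104408624681892
```

View pics/arc.png

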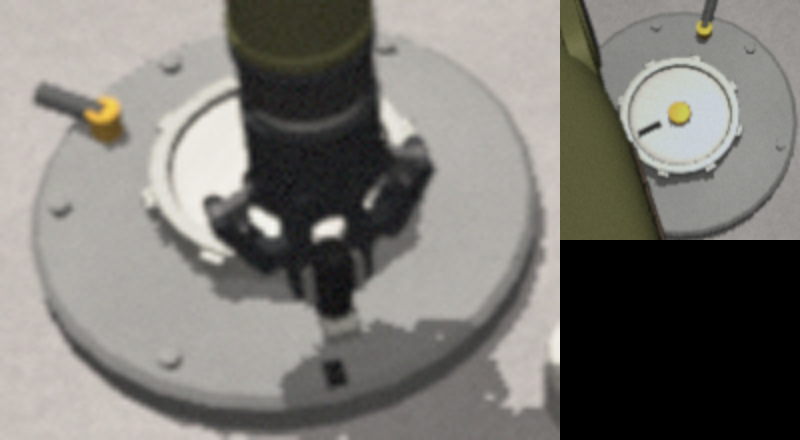

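The lever's tip (342,325) is still short of the mark (335,374), by about 0.1 rad. I'll advance most of that, then release and measure with a clear view.

```bash
python3 arc.py 2.11 2.02 .091 3
```

```text
[-0.0, 0.014, 0.0] 0.0048
[-0.001, 0.029, 0.0] 0.0095
[-0.002, 0.043, 0.0] 0.0143
```

send_rows:
  deltas:
    - [0,0.014,0,0,0,0.0048,-1]
    - [-0.001,0.029,0,0,0,0.0095,-1]
    - [-0.003,0.043,0,0,0,0.0143,-1]
    - [-0.003,0.043,0,0,0,0.0143,-1]
    - [-0.003,0.043,0,0,0,0.0143,0.2]
    - [-0.003,0.043,0,0,0,0.0143,0.4]
    - [-0.003,0.043,0,0,0,0.0143,0.4]

```text
time: 16.7
eef_pos: [0.5477, 0.1792, 0.0924]
ee_rot: [3.142, -0.0, 2.025]
contact_force: [1.0, 0.4, 0.5]
opening: 0.06
finger_force: 0.0
```

send_rows:
  deltas:
    - [0,0,-0.2,0,0,0,0.4]
    - [0,0,-0.4,0,0,0,0.4]
    - [0,0.2,-0.6,0,0,0,0.4]
    - [0,0.4,-0.6,0,0,0,0.4]
    - [0.2,0.6,-0.6,0,0,0,0.4]
    - [0.2,0.8,-0.6,0,0,0,0.4]
    - [0.2,0.8,-0.6,0,0,0,0.4]

```text
time: 17.58
eef_pos: [0.7073, 0.314, 0.2374]
ee_rot: [-3.138, -0.0, 2.026]
contact_force: [-0.7, -0.7, -0.9]
opening: 0.0597
finger_force: 0.0
```

```bash
python3 go.py; python3 -c "
from ang import *
for g in (2.02,2.06): solve([.5995,.072,g,2.02])
s=manip.snapshot('side');t=manip.snapshot('top')
a=cv2.resize(s['image'][190:290,160:260],(400,400),interpolation=cv2.INTER_CUBIC);b=cv2.resize(t['image'][105:205,180:280],(400,400))
cv2.imwrite('pics/rel.png',np.hstack([a,b])[:,:,::-1])"
```

```text
pos [0.7073 0.314  0.2374] rpy [-3.138 -0.     2.026] F [-0.7 -0.7 -0.9] open 0.0597 ff 0.0 t 17.575 q [0.42 0.68 0.49 1.38 0.   1.53]
[('side', 'v', [0.2, 0.1]), ('side', 'g', [-0.0, -0.2]), ('side', 'm', [0.1, 0.2]), ('top', 'v', [0.0, -0.2])]
axis [0.5998 0.071 ] lever 2.007 mark 2.018 joint est 1.761
[('side', 'v', [0.2, 0.1]), ('side', 'g', [-0.0, -0.2]), ('side', 'm', [0.1, 0.2]), ('top', 'v', [0.0, -0.2])]
axis [0.5997 0.071 ] lever 2.007 mark 2.019 joint est 1.762
```

View pics/rel.png

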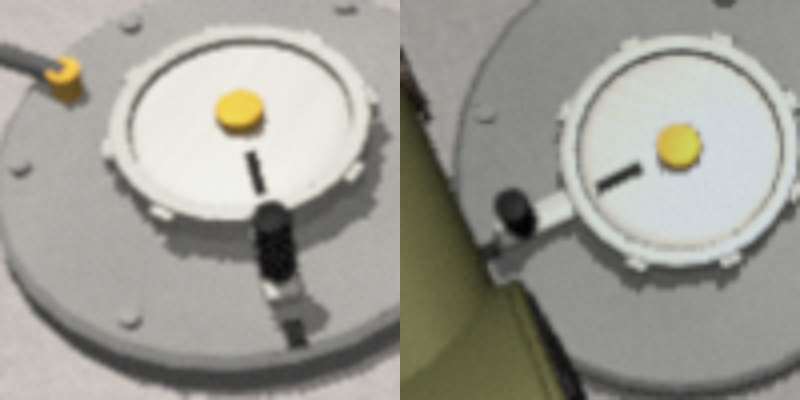

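Left panel: the lever's grip (275,240) and tip (283,285) line up with the mark (293,332). The arm partly hides the mark in the top view, so I'll move it aside for a check with both views.

```bash
python3 go.py .5 .45 .3 2.026 .28 .5 .3 2.026
```

```text
pos [0.705  0.3107 0.2438] rpy [3.141 0.    2.024] F [ 0.5  1.1 -0.2] open 0.0596 ff 0.0 t 17.875 q [0.42 0.67 0.48 1.38 0.   1.53]
[ 8.599e-01 -4.930e-01 -2.252e-01  2.000e-04  0.000e+00 -3.000e-04]
[ 1.4249e+00 -1.1967e+00 -2.2600e-01  2.0000e-04  0.0000e+00 -3.0000e-04]
```

send_rows:
  deltas:
    - [0.2,-0.12,-0.1,0,0,0,0.4]
    - [0.4,-0.24,-0.2,0,0,0,0.4]
    - [0.6,-0.36,-0.22,0,0,0,0.4]
    - [0.86,-0.49,-0.22,0,0,0,0.4]
    - [0.86,-0.49,-0.22,0,0,0,0.4]
    - [0.98,-0.7,-0.22,0,0,0,0.4]
    - [0.98,-0.9,-0.22,0,0,0,0.4]
    - [0.98,-0.9,-0.22,0,0,0,0.4]

```text
time: 18.88
eef_pos: [0.3932, 0.4304, 0.298]
ee_rot: [-3.141, 0.001, 2.025]
contact_force: [0.6, -0.7, 0.5]
opening: 0.0598
finger_force: 0.0
```

```bash
python3 go.py; python3 -c "
from ang import *
for i in range(3): solve([.5995,.072,2.01,2.02])
for n in('side','top'):
  p=manip.snapshot(n)
  for k in('mould','tin','spare','tray'):
    print(n,k,[(round(d['score'],2),np.round(d['point'],3).tolist()) for d in manip.find_in(p,k)])"
```

```text
pos [0.3932 0.4304 0.298 ] rpy [-3.141e+00  1.000e-03  2.025e+00] F [ 0.6 -0.7  0.5] open 0.0598 ff 0.0 t 18.875 q [ 0.83  0.27 -0.01  1.3  -0.    1.95]
[('side', 'v', [0.2, 0.3]), ('side', 'g', [-0.0, -0.0]), ('side', 'm', [-0.1, -0.4]), ('top', 'v', [-0.2, -0.1])]
axis [0.5994 0.0717] lever 2.006 mark 2.013 joint est 1.757
[('side', 'v', [0.2, 0.2]), ('side', 'g', [-0.0, -0.1]), ('side', 'm', [-0.1, -0.3]), ('top', 'v', [-0.2, -0.1])]
axis [0.5995 0.0715] lever 2.006 mark 2.007 joint est 1.751
[('side', 'v', [0.1, 0.1]), ('side', 'g', [-0.1, -0.2]), ('side', 'm', [0.1, 0.3]), ('top', 'v', [0.1, -0.2])]
axis [0.5997 0.071 ] lever 2.006 mark 2.017 joint est 1.761
side mould [(0.91, [0.618, 0.371, 0.062]), (0.58, [0.295, 0.317, 0.058]), (0.57, [0.632, 0.128, 0.03])]
side tin [(0.63, [0.379, 0.169, 0.058]), (0.4, [0.631, 0.124, 0.031])]
side spare [(0.59, [0.367, -0.129, 0.028]), (0.59, [0.63, 0.127, 0.031])]
side tray [(0.68, [0.22, -0.31, 0.005]), (0.56, [0.381, -0.341, 0.014])]
top mould [(0.83, [0.297, 0.3, 0.066]), (0.8, [0.623, 0.355, 0.068]), (0.69, [0.448, -0.334, 0.073])]
top tin [(0.77, [0.375, 0.174, 0.055])]
top spare [(0.84, [0.376, -0.15, 0.033])]
top tray [(0.94, [0.222, -0.31, 0.003]), (0.79, [0.454, -0.345, 0.004]), (0.72, [0.586, 0.066, 0.03])]
```

```bash
for t in 45 55 65; do sed "s/0,75/0,$t/" ang.py > ang2.py; python3 -c "
from ang2 import *
solve([.5995,.072,2.01,2.02])"; done
python3 - <<'E'
from h import *
t=manip.snapshot("top")
cv2.imwrite("pics/fin.png",cv2.resize(t["image"][120:200,190:270],(560,560),interpolation=cv2.INTER_CUBIC)[:,:,::-1])
E
```

```text
[('side', 'v', [0.3, 0.7]), ('side', 'g', [-0.1, -1.7]), ('side', 'm', [-0.2, -1.2]), ('top', 'v', [-0.7, 0.2]), ('top', 'g', [-0.6, -0.1]), ('top', 'm', [-0.8, 0.3])]
axis [0.5987 0.0731] lever 2.006 mark 2.021 joint est 1.765
[('side', 'v', [0.2, 0.6]), ('side', 'g', [-0.1, -1.3]), ('side', 'm', [-0.1, -0.8]), ('top', 'v', [-0.4, 0.0]), ('top', 'g', [-0.4, -0.0]), ('top', 'm', [-0.6, 0.2])]
axis [0.599  0.0725] lever 2.007 mark 2.024 joint est 1.766
[('side', 'v', [0.1, 0.1]), ('side', 'g', [0.3, -0.4]), ('side', 'm', [0.2, 0.3]), ('top', 'v', [0.1, -0.2]), ('top', 'g', [0.1, -0.6]), ('top', 'm', [-0.4, -0.1])]
axis [0.5996 0.0712] lever 2.013 mark 2.021 joint est 1.758
```

View pics/fin.png

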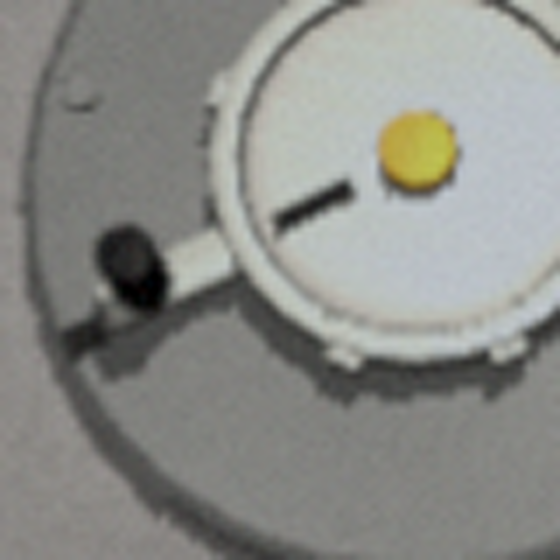

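The grip (130,265), lever, rib (315,205) and mark (85,335) line up. The joint reads about 1.76 against the 1.75 target, within measurement noise. Handing in.

```bash
python3 -c "
from rig import manip
print(manip.close_job())"
```

```text
the job is handed in; nothing more can be done
None
```

The yellow mould stands in the steel tray and the collar lever points at the locked mark, measured at about 1.76 rad against the 1.75 target; the tin and the other mould were left where they were, and the job is handed in, with no verdict returned.

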